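Plug a relay into its socket with sprung tongs

TASK

Take the sprung tongs from their holder, squeeze them to pick the relay (the small upright rectangular block) out of the parts tray, and plug it into the socket on the control board, feeling for the well and pressing gently until it is fully home. Then put the tongs back upright in their holder, seated as they were. Never touch the relay with the gripper's fingers, do not force anything against the board, and leave everything else where it is.

Things in the scene. Friction and masses are not known exactly. Their poses are not given: they have to be found in the camera images.
- tongs: Steel sprung tongs, 115 mm tall, 0.1 kg, standing tips down in the holder. Origin: midway between the arms at the height to grip (TCP here); z up, arms at +y and -y, their outer faces 29 mm apart at rest. Flat grip faces 16 mm wide (x), from 14 mm above the origin to 22 mm below. Arms hinge 38 mm above the origin under a bridge 18 mm wide (y), top at +45 mm.
- tong_ledges (a point): On the tongs' axis 22 mm below their origin, level with the tops of the two outward ledges (4 mm thick, 46 mm over both) that lie under the gripping fingertips and carry the tongs on the holder's rim. Springs: squeezing at the origin's height takes 6 N to begin closing, 8 N at 27 mm finger opening, 10 N at 25 mm; opening beyond 28.5 mm drops the tongs.
- tong_tips (a point): Midway between the two tips, level with their ends, 70 mm below the tongs' origin. Each tip is 16 mm wide (x), 3.2 mm thick (y). Gap between tips: 22.6 mm at rest, about 17 mm at 27 mm finger opening (a good opening to carry the empty tongs), 12 mm (on the relay) at about 25 mm. A finger grip of 40 N then gives about 10 N on the relay, 60 N about 17 N.
- tong_shoulders (a point): On the tongs' axis 59 mm below their origin, level with the undersides of two shoulders on the arms' inner faces (3.5 mm deep, 11 mm above the tip ends). With the tips closed on the relay the shoulders lie over its top and push it down. They are 15.6 mm apart at rest, about 10.5 mm at 27 mm finger opening (so the relay's top cannot pass), less when closed.
- holder: Fixed black block, 52 x 76 x 60 mm high with a through slot in its top, in which the tongs hang by their ledges on the rim (tongs' origin 86 mm above the table, arms along the holder's y). Origin: centre of its underside on the table.
- holder_slot (a point): Centre of the mouth of the holder's slot, 60 mm above the table. The slot is 23 (x) x 35 (y) mm, straight through. The tongs are seated when both ledges rest on the rim around it.
- relay: Small grey rectangular plug-in relay, 18 (x) x 12 (y) x 26 (z) mm, 14 g, standing upright in one of the three pockets of the tray. Origin: centre of its underside. Take it across its 12 mm (its y) by the upper 11 mm. It may be plugged in either way round.
- tray: Fixed red tray, 74 (x) x 196 (y) x 16 mm high, walls 4 mm, floor 4 mm thick, three pockets in a row along y, each about 66 x 60 mm. Origin: centre of its underside. Relay, capacitor and coil have one pocket each, in any order.
- capacitor: Bystander: upright cylinder, 18 mm across, 24 mm high, in a pocket of the tray. Origin: centre of its underside.
- coil: Bystander: flat copper ring coil, 28 mm across, 11 mm high, in a pocket of the tray. Origin: centre of its underside.
- board: Fixed control board in a shallow aluminium chassis, 190 (x) x 150 (y) mm, green board surface 16 mm above the table. Origin: centre of the underside; other components on it are at most 34 mm high and 45 mm or more from the socket's centre. In the middle stands the black socket, 40 (x) x 26 (y) x 16 mm high.
- socket (a point): Nominal centre of the socket's mouth, at the rim, 32 mm above the board's underside; axes as the board's. The true well lies up to 6 mm from it, either way, along the board's x only (fixed during the work): find it by feel or by eye. Well 19.4 (x) x 13.4 (y) mm, 2.5 mm chamfer, relay's x along the board's x. Off the well the relay stops on the rim.
- socket_home (a point): 12 mm below point socket: height of the relay's underside when fully home (20 mm above the board's underside; the relay then stands 14 mm out of the socket). On the way its foot meets the contacts 6 mm below the rim; they yield at about 6 N, travel 6 mm to a hard stop and stay where they are pushed.
- screwdriver: Bystander: screwdriver lying on the table. Origin on its axis line.
- spool: Bystander: white spool, 54 mm across, 34 mm high, standing on the table. Origin: centre of its underside.
- meter: Bystander: black hand multimeter, 75 x 150 x 32 mm, lying on the table. Origin: centre of its underside.
- flux: Bystander: small jar, 44 mm across, 60 mm high. Origin: centre of its underside.
Things that resemble listed ones, but are neither listed nor needed, are in the scene too. What is shaped like the tongs but green or red is not meant.

How it is judged (in metres and radians):
On the way, in this order (a step that is already met when the one before it is completed fails the run):
1. the relay is lifted clear of the tray, gripped by the tongs held in the fingers (z of relay in the frame of tray above 0.03 m and contact force between tongs and relay above 0.5 N and contact force between the fingers and tongs above 0.5 N), for 0.2 s.
2. the relay is pressed fully home in the socket (z of relay in the frame of board below 0.0215 m and horizontal distance between relay and socket below 0.0085 m and angle between the x axis of relay and the x axis of board, either way round below 0.15 rad and angle between relay's own z axis and vertical below 0.1 rad), for 0.2 s.
At the end, for the whole second after the job is handed in: Relay upright in the socket within 1.5 mm of fully home, within 8.5 mm of the nominal centre, turned under 0.15 rad from the board; tongs released, at rest, hanging in the holder slot within 12 mm of its centre, seated to 3 mm, tilted under 0.2 rad (all of step 2 and linear speed of each of relay, tongs below 0.01 m/s and horizontal distance between tongs and holder below 0.012 m and z of tongs in the frame of holder between 0.08 and 0.089 m and angle between tongs's own z axis and vertical below 0.2 rad and contact force between the fingers and tongs below 0.1 N); the robot touches nothing.
It fails at once if the relay is pressed against the board or socket with more than 22 N (contact force between relay and board above 22 N).
It fails at once if the tongs press on the board or socket with more than 22 N (contact force between tongs and board above 22 N).
It fails at once if the fingers or arm press on the board with more than 10 N (contact force between any of the fingers, the arm and board above 10 N).
It fails at once if the gripper's fingers touch the relay (contact force between the fingers and relay above 0.3 N).
It fails at once if a bystander is moved by more than 15 mm (distance of any of capacitor, coil, screwdriver, spool, meter, flux from where it was at the start of the episode above 0.015 m).
It also fails if it takes over 72 s, if anything falls off the work surface, if the arm or the gripper's body presses on something with over 40 N, if the wrist force passes 120 N, or if a joint passes its speed limit or range.

ROBOT

A 6-joint arm with a two-finger parallel gripper is mounted at the origin on the work surface. World frame = base frame: x ahead of the robot, y to its left, z up, the work surface at z = 0. Lengths are in mm, angles in rad, forces in N, time in s.
With the tool pointing down it reaches from about 275 to 750 mm from the base axis. Payload 10.2 kg.
Tool frame: the origin (TCP) lies between the finger pads, 19 mm behind the fingertips; this is the grasp point; z points along the fingers, y is the line along which they close (so a half turn about z gives the same grasp; the last joint's range is limited). The gripper opens to 85 mm and grips with 20 to 120 N. Pads are 22 mm wide; open, the fingers measure 114 mm over their backs; the gripper's body (76 mm by 85 mm) begins 54 mm behind the grasp point. The pads swing forward as they close: fully open they stand 13 mm farther back than shut.
Start: joints at [-1.54, 0.313, 1.498, -0, 1.331, -0.223], TCP at [131.806, -508.191, 249.994] pointing down, gripper open.
Joint ranges: [-2.94, 2.94], [-0.97, 2.17], [0.19, 2.56], [-1.23, 4.37], [0.02, 3.11], [-2.88, 2.88]. Speed limits (rad/s): [2.39, 2.39, 3.01, 3.14, 3.14, 3.14].

INTERFACE

Orientations are given as a unit quaternion [w, x, y, z].
In Python, from rig import * gives the robot as it stands.
- The arm moves only by the tool step_arm, never from a script. Its argument "plan" is a list of rows, each an object with "offset": the shift along the tool's x, y, z in cm, a list of three; "rot": the turn, a rotation vector about the tool's x, y, z in degrees, a list of three; "gripper": the finger opening in cm, from 0 to 8.54. In form: [{"offset": [x, y, z], "rot": [wx, wy, wz], "gripper": gripper}, ...]. A call has 1 to 12 rows; each row is the pose to reach, as a shift and turn from the pose commanded when the call began, along the tool's axes at that moment; what a row does not reach only later rows make up. A row lasts 1/10 s, in which the tool goes at most 50 mm and 8.59 degrees, less where a joint would pass 70% of its speed; a pose out of reach is approached as far as the arm can. A call with a gripper value outside its range is refused whole. The fingers move at their own pace and stop on an object; "squeeze" is the grip in N (left out, the last holds). Time passes only in rows, so rows that repeat a pose let the fingers close. It gives the time, the measured TCP pose, the force, the opening and the grip force at its end, in the units of the state.
- sense(): the state, without advancing time (a new reading comes with each control period).
- capture(name): name is "side" or "top"; returns a dict with "color" (480x640x3 uint8, red, green, blue), "depth" (480x640 float32, mm along the optical axis (not along the pixel's ray), 0 where there is no reading), "vertical_fov" (degrees; the focal length in pixels is half the picture's height over the tangent of half this angle, whatever the lens; pixels are square), "cx", "cy" (the principal point, pixels), "rvec" (rotation vector, rad) and "tvec" (3), from world to camera coordinates, as OpenCV has them. Camera axes: x right, y down, z forward; pixel columns grow to the right and rows downward; lengths in mm; the calibration is good to about 2 mm. A picture is of the moment at which its call begins.
- finish_job(): hands the job in; it is judged then, once.
The state is a dict: "time_s": time; "joints": joint angles; "dq": joint speeds; "tau": joint torques, N m; "eef_pos": TCP position; "ee_rot": TCP orientation; "force": force on the tool from outside, world axes, zero at the start; "wrist_torque": the same for the moment, N m; "grip_width": opening from 0.0 (shut) to 1.0 (fully open); "grip_force": force on a finger pad.
Only numpy, scipy, OpenCV 4.12 (cv2) and the standard library are available. Lean on these libraries where they do the work, as an engineer would, in place of code of your own. Each camera call takes 0.05 s, during which the arm holds its last target. There are 200 camera calls.

## Working session

There is one attempt and no reset: what is moved stays moved. The work goes in short steps, Python scripts to look and compute and a tool call to move; the robot and the scene stay as the last step left them, time stands still between calls to the robot, and variables do not carry over. Pictures are saved under pics/ and viewed, at most 10 in all, crops included, and the job is handed in when it is done.

Besides the shell and the picture viewer there is one more tool, called after "Request:" as name(argument=value, ...), one argument or row to a line, values as JSON. step_arm: Moves the arm, as the interface text tells. Its arguments: {"type":"object","properties":{"plan":{"type":"array"},"squeeze":{"type":"number"}},"required":["plan"]}

```bash
mkdir -p pics; ls; cat > h.py <<'E'
from rig import *
import numpy as np, cv2, pickle
def cap(n,save=None):
    c=capture(n); c=dict(c)
    f=240/np.tan(np.radians(c["vertical_fov"])/2)
    c["K"]=np.array([[f,0,c["cx"]],[0,f,c["cy"]],[0,0,1]]); c["R"]=cv2.Rodrigues(np.array(c["rvec"],float))[0]; c["t"]=np.array(c["tvec"],float)
    if save: cv2.imwrite(save,c["color"][:,:,::-1]); 
    return c
def ray(c,u,v,z):
    o=-c["R"].T@c["t"]; d=c["R"].T@np.linalg.inv(c["K"])@np.array([u,v,1.]); return o+d*(z-o[2])/d[2]
def cloud(c):
    v,u=np.mgrid[0:480,0:640]; d=c["depth"]
    p=np.stack([(u-c["K"][0,2])/c["K"][0,0]*d,(v-c["K"][1,2])/c["K"][1,1]*d,d],-1)
    return (p-c["t"])@c["R"]
E
python3 - <<'E'
from h import *
print(sense())
for n in("top","side"):
    c=cap(n,f"pics/{n}0.png"); pickle.dump(c,open(n+"0.pkl","wb")); print(n,c["K"][0,0],c["cx"],c["cy"],-c["R"].T@c["t"],c["R"][2])
E
```

```text
pics
{'time_s': 0.0, 'joints': array([-1.54038670e+00,  3.13436732e-01,  1.49844620e+00,  2.82890996e-05,
        1.33101519e+00, -2.23396390e-01]), 'dq': array([-0.00160533,  0.00166368,  0.00127003,  0.00132099,  0.00118022,
       -0.00033505]), 'tau': array([-3.29844806e-05, -4.12260747e+01, -2.59746766e+01, -2.45810934e-04,
        4.17982505e-03, -2.35866725e-05]), 'eef_pos': array([ 131.81122426, -507.93656337,  249.43842314]), 'ee_rot': array([-6.48373587e-04,  9.91958829e-01,  1.26559300e-01,  7.65605450e-05]), 'force': array([ 0.24273506, -0.00810389,  0.06792231]), 'wrist_torque': array([-0.00074454, -0.00685765,  0.00603311]), 'grip_force': 0.0, 'grip_width': 1.001224229559701}
top 572.3556124091789 314.3843947386635 236.7462279110747 [ 387.30385013   -9.45883447 1184.55940551] [ 0.16207258  0.00346661 -0.98677275]
side 522.7692591708729 330.9930676907888 242.87158568114586 [ 545.86239819 -783.67416031  780.07166894] [ 0.03163472  0.74785986 -0.66310246]
```

View pics/top0.png

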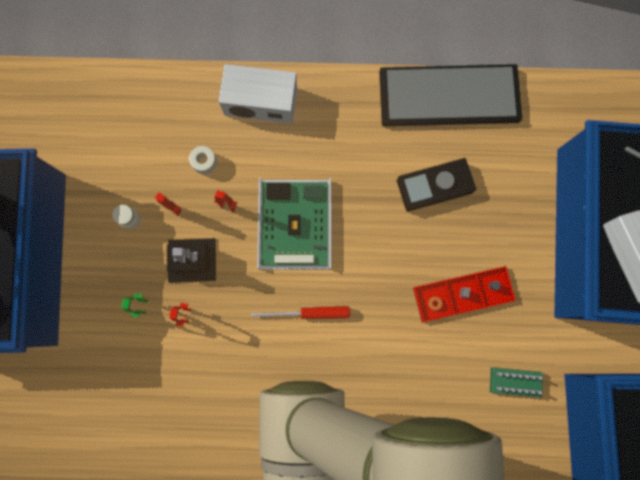

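View pics/side0.png

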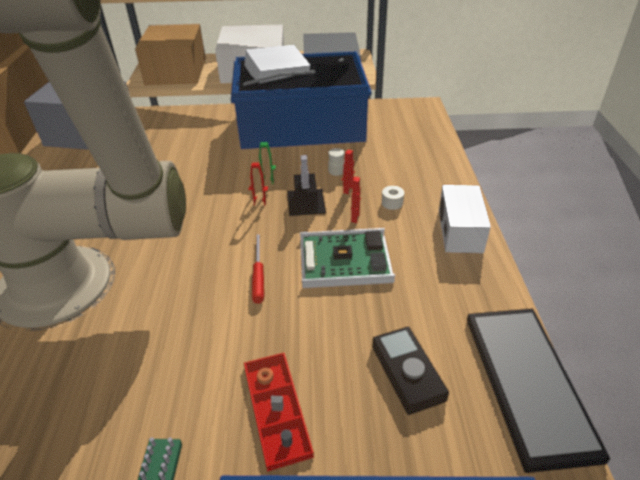

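```bash
python3 - <<'E'
import pickle,cv2,numpy as np
t=pickle.load(open("top0.pkl","rb"))["color"][:,:,::-1];s=pickle.load(open("side0.pkl","rb"))["color"][:,:,::-1]
def z(i,x,y,w,h): return cv2.resize(i[y:y+h,x:x+w],(400,300),interpolation=cv2.INTER_CUBIC)
m=np.vstack([np.hstack([z(t,405,255,120,90),z(s,220,350,120,90)]),np.hstack([z(t,120,180,160,120),z(s,240,140,160,120)])])
cv2.imwrite("pics/m.png",m)
E
```

```text
(no output)
```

View pics/m.png

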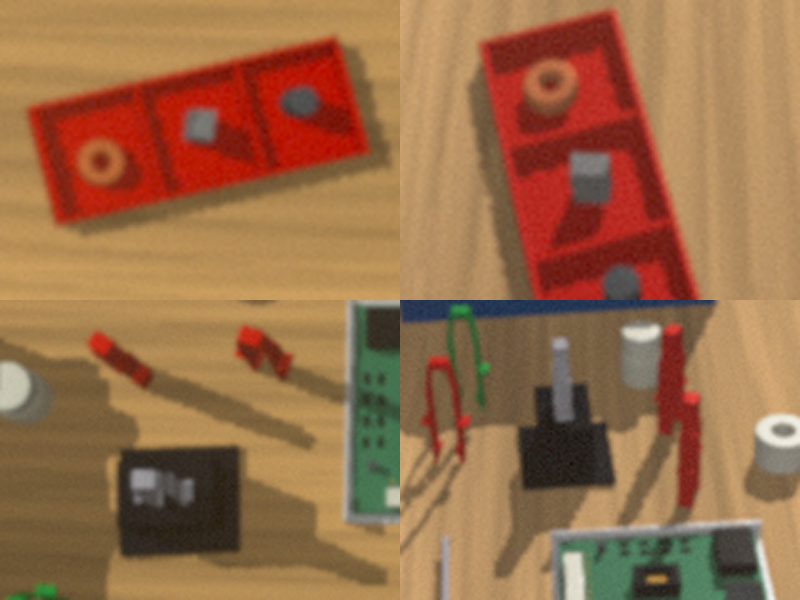

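```bash
cat >> h.py <<'E'
def rect(P):
    (x,y),(w,h),a=cv2.minAreaRect(np.float32(P[:,:2]))
    if w<h: w,h,a=h,w,a+90
    return f"c=({x:.1f},{y:.1f}) {w:.1f}x{h:.1f} long-axis {((a+90)%180)-90:.1f}deg"
E
python3 - <<'E'
from h import *
for n in("top","side"):
    c=pickle.load(open(n+"0.pkl","rb")); P=cloud(c); col=c["color"].astype(int); hsv=cv2.cvtColor(c["color"],cv2.COLOR_RGB2HSV).astype(int)
    z=P[...,2]
    def box(cx,cy,r,zl,zh,extra=None):
        m=(abs(P[...,0]-cx)<r)&(abs(P[...,1]-cy)<r)&(z>zl)&(z<zh)
        if extra is not None: m&=extra
        return P[m]
    g={"top":{"h":(191,260),"r":(466,292),"cap":(496,286),"coil":(435,302),"b":(294,226)},"side":{"h":(306,198),"r":(277,403),"cap":(287,438),"coil":(265,376),"b":(343,253)}}[n]
    for k,(u,v) in g.items(): print(n,k,P[v,u].round(1))
    hx=ray(c,*g["h"],60); 
    Q=box(hx[0],hx[1],70,54,66,hsv[...,2]<90); print("holder",len(Q),rect(Q),np.median(Q[:,2]))
    Q=box(hx[0],hx[1],60,85,140); print("tongs",len(Q),rect(Q),Q[:,2].max(),Q.mean(0))
    Q=box(hx[0],hx[1],60,118,140); print("tongs top",len(Q),rect(Q),Q.mean(0))
    rx=ray(c,*g["r"],30); sat=hsv[...,1]
    for lo in (16,24): 
        Q=box(rx[0],rx[1],22,lo,38,sat<110); print("relay",lo,len(Q),rect(Q),Q.mean(0))
    # red tray
    red=(sat>170)&((hsv[...,0]<6)|(hsv[...,0]>174))
    Q=box(rx[0],rx[1],130,12,20,red); print("tray",len(Q),rect(Q),np.median(Q[:,2]))
    bx=ray(c,*g["b"],32)
    Q=box(bx[0],bx[1],150,14,60,(z<300)); 
    Q=box(bx[0],bx[1],115,12,60);print("board",len(Q),rect(Q))
    Q=box(bx[0],bx[1],28,26,40); print("socket",len(Q),rect(Q),np.median(Q[:,2]))
    Q=box(bx[0],bx[1],28,18,40,(sat>120)&(hsv[...,0]>12)&(hsv[...,0]<32)); print("yellow",len(Q),Q.mean(0) if len(Q) else 0)
E
```

```text
top h [525.6 248.3  10.4]
top r [ 471.5 -313.7   27.4]
top cap [ 484.7 -373.3   31.6]
top coil [ 451.3 -256.     3.2]
top b [598.7  37.   27.8]
holder 721 c=(527.3,248.3) 76.7x52.6 long-axis -87.0deg 59.89910582840757
tongs 151 c=(527.3,248.0) 28.5x15.9 long-axis -86.0deg 135.42498498160603 [526.45947346 244.33498928 118.57170032]
tongs top 92 c=(526.8,246.7) 19.8x13.7 long-axis -88.6deg [526.97726787 246.6845438  129.42121908]
relay 16 67 c=(471.5,-313.6) 17.1x14.7 long-axis -8.0deg [ 471.27955645 -312.01760275   27.93168289]
relay 24 54 c=(471.6,-313.1) 17.1x13.6 long-axis -8.6deg [ 471.72699474 -312.60029742   29.75038695]
tray 426 c=(468.6,-313.0) 195.1x71.5 long-axis -76.2deg 15.548143015429988
board 5689 c=(608.1,37.7) 189.3x149.6 long-axis 1.1deg
socket 205 c=(601.9,37.0) 39.6x24.9 long-axis 1.6deg 31.31540155651894
yellow 55 [601.81917322  36.90330194  26.38693236]
side h [530.4 211.1  42.6]
side r [ 474.6 -318.4   26.7]
side cap [ 491.7 -381.6   30.6]
side coil [ 450.3 -250.8    4.7]
side b [605.2  25.7  32.4]
holder 238 c=(528.6,232.5) 51.7x49.7 long-axis 1.8deg 61.193281854312026
tongs 126 c=(528.2,239.4) 15.5x14.7 long-axis -88.7deg 133.9068782192422 [528.55015905 237.38928156 110.25949559]
tongs top 46 c=(528.5,240.9) 13.8x11.6 long-axis 6.9deg [528.6363436  240.21036825 126.81187907]
relay 16 128 c=(473.1,-314.3) 17.7x13.2 long-axis -6.2deg [ 473.84415947 -315.93881472   28.13453481]
relay 24 96 c=(473.2,-314.2) 16.6x13.9 long-axis 0.3deg [ 473.45545285 -315.33048503   30.96961161]
tray 1007 c=(471.4,-315.6) 195.8x72.8 long-axis -75.8deg 16.740503630133784
board 4279 c=(609.3,37.5) 190.3x157.5 long-axis 1.2deg
socket 201 c=(602.8,36.5) 40.3x29.7 long-axis -2.0deg 32.61595128014768
yellow 38 [603.58416035  35.20744807  29.78369476]
```

```bash
cat > g.py <<'E'
from h import *; import sys
from scipy.spatial.transform import Rotation as Ro
x,y,z,yaw=map(float,sys.argv[1:5]); s=sense()
q=s["ee_rot"]; R=Ro.from_quat([q[1],q[2],q[3],q[0]])
D=Ro.from_euler("z",yaw,degrees=True)*Ro.from_euler("x",180,degrees=True)
off=R.inv().apply(np.array([x,y,z])-s["eef_pos"])/10; rot=np.degrees((R.inv()*D).as_rotvec())
print("pos",s["eef_pos"].round(1),"j",np.round(s["joints"],2),"F",s["force"].round(1),"w",round(s["grip_width"]*85.4,1),"gf",round(s["grip_force"],1),"t",s["time_s"])
print("offset",off.round(2).tolist(),"rot",rot.round(1).tolist())
E
python3 g.py 527.5 247.5 200 3; python3 - <<'E'
from h import *
c=pickle.load(open("top0.pkl","rb"))
for u,v in((168,203),(225,200),(178,313),(132,303),(125,215)): print(cloud(c)[v,u].round(0))
E
```

```text
pos [ 131.8 -508.   249.5] j [-1.54  0.31  1.5  -0.    1.33 -0.22] F [0.1 0.6 0.5] w 85.4 gf 0.0 t 0.1
offset [57.27, -63.18, 5.03] rot [-0.1, -0.0, 11.5]
[627. 282.  89.]
[634. 170.  97.]
[417. 270.   3.]
[435. 368.  -4.]
[607. 375.  60.]
```

Request:
step_arm(
  plan=[
    {"offset": [4.5, -5, 0], "rot": [0, 0, 1], "gripper": 8.5},
    {"offset": [57.3, -63.2, 0], "rot": [0, 0, 11.5], "gripper": 8.5},
    {"offset": [57.3, -63.2, 0], "rot": [0, 0, 11.5], "gripper": 8.5},
    {"offset": [57.3, -63.2, 0], "rot": [0, 0, 11.5], "gripper": 8.5},
    {"offset": [57.3, -63.2, 0], "rot": [0, 0, 11.5], "gripper": 8.5},
    {"offset": [57.3, -63.2, 0], "rot": [0, 0, 11.5], "gripper": 8.5},
    {"offset": [57.3, -63.2, 0], "rot": [0, 0, 11.5], "gripper": 8.5},
    {"offset": [57.3, -63.2, 0], "rot": [0, 0, 11.5], "gripper": 8.5},
    {"offset": [57.3, -63.2, 0], "rot": [0, 0, 11.5], "gripper": 8.5},
    {"offset": [57.3, -63.2, 0], "rot": [0, 0, 11.5], "gripper": 8.5},
    {"offset": [57.3, -63.2, 0], "rot": [0, 0, 11.5], "gripper": 8.5},
    {"offset": [57.3, -63.2, 0], "rot": [0, 0, 11.5], "gripper": 8.5},
  ],
  squeeze=20,
)

```text
time_s: 1.3
eef_pos: [410.7, 25.5, 250.0]
ee_rot: [0.0, 1.0, 0.027, 0.0]
force: [0.5, -1.0, 0.5]
grip_width: 0.994
grip_force: 0.0
```

```bash
python3 g.py 527.5 247.5 200 3
```

```text
pos [410.7  25.5 250. ] j [-0.22  0.06  1.81 -0.    1.28  1.29] F [ 0.5 -1.   0.5] w 84.9 gf 0.0 t 1.3
offset [12.85, -21.54, 5.0] rot [0.0, -0.0, 0.1]
```

Request:
step_arm(
  plan=[
    {"offset": [12.8, -21.5, 0], "rot": [0, 0, 0], "gripper": 6},
    {"offset": [12.8, -21.5, 0], "rot": [0, 0, 0], "gripper": 6},
    {"offset": [12.8, -21.5, 0], "rot": [0, 0, 0], "gripper": 6},
    {"offset": [12.8, -21.5, 0], "rot": [0, 0, 0], "gripper": 6},
    {"offset": [12.8, -21.5, 0], "rot": [0, 0, 0], "gripper": 6},
    {"offset": [12.8, -21.5, 0], "rot": [0, 0, 0], "gripper": 6},
    {"offset": [12.8, -21.5, 5], "rot": [0, 0, 0], "gripper": 6},
    {"offset": [12.8, -21.5, 5], "rot": [0, 0, 0], "gripper": 6},
    {"offset": [12.8, -21.5, 5], "rot": [0, 0, 0], "gripper": 6},
  ],
)

```text
time_s: 2.2
eef_pos: [526.5, 244.3, 200.6]
ee_rot: [0.0, 1.0, 0.026, -0.001]
force: [1.0, -0.3, 0.2]
grip_width: 0.701
grip_force: 0.0
```

```bash
python3 g.py 527.5 247.5 86 3; python3 - <<'E'
from h import *
s=cap("side"); t=cap("top")
def z(c,x,y,w,h): return cv2.resize(c["color"][y:y+h,x:x+w,::-1],(400,500),interpolation=cv2.INTER_CUBIC)
cv2.imwrite("pics/m2.png",np.hstack([z(s,240,60,128,160),z(t,125,180,128,160)]))
E
```

```text
pos [526.5 244.3 200.6] j [ 0.23  0.47  1.4  -0.    1.27  1.75] F [ 1.  -0.3  0.2] w 59.8 gf 0.0 t 2.2
offset [0.13, -0.32, 11.46] rot [0.0, 0.1, 0.0]
```

View pics/m2.png

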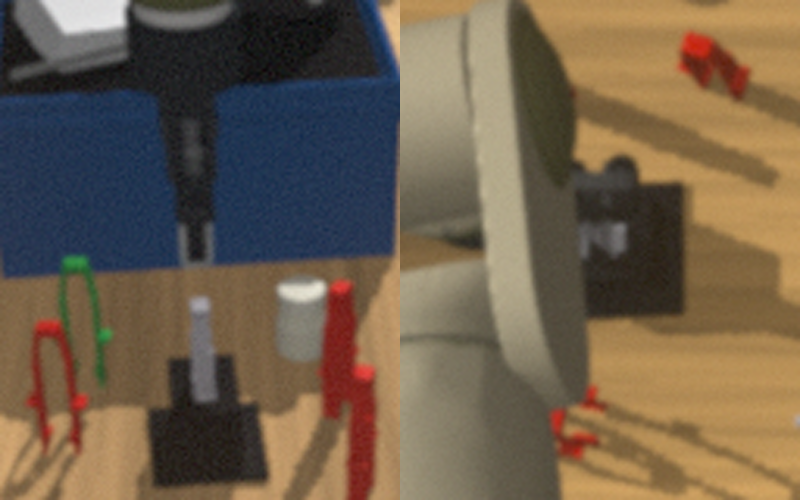

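The side crop shows the fingers at about (196,245) directly over the tongs at (200,300), so I'm descending.

Request:
step_arm(
  plan=[
    {"offset": [0.1, -0.3, 0], "rot": [0, 0, 0], "gripper": 6},
    {"offset": [0.1, -0.3, 3], "rot": [0, 0, 0], "gripper": 6},
    {"offset": [0.1, -0.3, 6], "rot": [0, 0, 0], "gripper": 6},
    {"offset": [0.1, -0.3, 9], "rot": [0, 0, 0], "gripper": 6},
    {"offset": [0.1, -0.3, 10.5], "rot": [0, 0, 0], "gripper": 6},
    {"offset": [0.1, -0.3, 11.4], "rot": [0, 0, 0], "gripper": 6},
    {"offset": [0.1, -0.3, 11.4], "rot": [0, 0, 0], "gripper": 4},
    {"offset": [0.1, -0.3, 11.4], "rot": [0, 0, 0], "gripper": 3.4},
    {"offset": [0.1, -0.3, 11.4], "rot": [0, 0, 0], "gripper": 3.4},
  ],
)

```text
time_s: 3.2
eef_pos: [528.1, 248.0, 87.3]
ee_rot: [-0.0, 1.0, 0.027, 0.001]
force: [-0.5, 0.4, 0.2]
grip_width: 0.395
grip_force: 0.0
```

```bash
python3 g.py 527.5 247.5 86 3
```

```text
pos [528.1 248.   87.3] j [0.24 0.61 1.5  0.   1.03 1.76] F [-0.5  0.4  0.2] w 33.7 gf 0.0 t 3.2
offset [-0.06, 0.05, 0.13] rot [-0.0, -0.1, 0.0]
```

Request:
step_arm(
  plan=[
    {"offset": [0, 0, 0.1], "rot": [0, 0, 0], "gripper": 3.0},
    {"offset": [0, 0, 0.1], "rot": [0, 0, 0], "gripper": 2.7},
    {"offset": [0, 0, 0.1], "rot": [0, 0, 0], "gripper": 2.7},
    {"offset": [0, 0, 0.1], "rot": [0, 0, 0], "gripper": 2.7},
    {"offset": [0, 0, 0.1], "rot": [0, 0, 0], "gripper": 2.7},
    {"offset": [0, 0, 0.1], "rot": [0, 0, 0], "gripper": 2.7},
  ],
  squeeze=20,
)

```text
time_s: 3.8
eef_pos: [528.1, 248.0, 86.1]
ee_rot: [-0.0, 1.0, 0.027, 0.001]
force: [0.6, 0.2, 5.7]
grip_width: 0.318
grip_force: 15.6
```

```bash
python3 g.py 527.5 247.5 86 3
```

```text
pos [528.1 248.   86.1] j [0.24 0.61 1.5  0.   1.03 1.76] F [0.6 0.2 5.7] w 27.2 gf 15.6 t 3.8
offset [-0.06, 0.05, 0.01] rot [-0.0, -0.1, 0.0]
```

Request:
step_arm(
  plan=[
    {"offset": [0, 0, -0.5], "rot": [0, 0, 0], "gripper": 2.7},
    {"offset": [0, 0, -2], "rot": [0, 0, 0], "gripper": 2.7},
    {"offset": [0, 0, -5], "rot": [0, 0, 0], "gripper": 2.7},
    {"offset": [0, 0, -9], "rot": [0, 0, 0], "gripper": 2.7},
    {"offset": [0, 0, -13], "rot": [0, 0, 0], "gripper": 2.7},
    {"offset": [0, 0, -16], "rot": [0, 0, 0], "gripper": 2.7},
    {"offset": [0, 0, -18], "rot": [0, 0, 0], "gripper": 2.7},
    {"offset": [0, 0, -18], "rot": [0, 0, 0], "gripper": 2.7},
  ],
)

```text
time_s: 4.6
eef_pos: [528.1, 248.0, 267.8]
ee_rot: [-0.001, 1.0, 0.027, 0.003]
force: [-0.1, 0.1, -0.8]
grip_width: 0.319
grip_force: 11.5
```

```bash
python3 g.py 472.5 -314 200 -7
```

```text
pos [528.1 248.  267.8] j [ 0.24  0.43  1.29 -0.    1.42  1.76] F [-0.1  0.1 -0.8] w 27.2 gf 11.5 t 4.6
offset [-8.57, 55.83, 6.69] rot [-0.1, -0.3, 10.0]
```

Request:
step_arm(
  plan=[
    {"offset": [-0.4, 2.5, 0], "rot": [0, 0, 0.5], "gripper": 2.7},
    {"offset": [-1, 6.5, 0], "rot": [0, 0, 1], "gripper": 2.7},
    {"offset": [-1.7, 11, 0], "rot": [0, 0, 2], "gripper": 2.7},
    {"offset": [-2.4, 15.5, 0], "rot": [0, 0, 3], "gripper": 2.7},
    {"offset": [-3, 20, 0], "rot": [0, 0, 4], "gripper": 2.7},
    {"offset": [-3.8, 24.5, 0], "rot": [0, 0, 5], "gripper": 2.7},
    {"offset": [-4.4, 29, 0], "rot": [0, 0, 6], "gripper": 2.7},
    {"offset": [-5.1, 33.5, 0], "rot": [0, 0, 7], "gripper": 2.7},
    {"offset": [-5.8, 38, 0], "rot": [0, 0, 8], "gripper": 2.7},
    {"offset": [-6.5, 42.5, 0], "rot": [0, 0, 9], "gripper": 2.7},
    {"offset": [-7.2, 47, 0], "rot": [0, 0, 9], "gripper": 2.7},
    {"offset": [-7.8, 51, 0], "rot": [0, 0, 9], "gripper": 2.7},
  ],
)

```text
time_s: 5.8
eef_pos: [475.6, -267.4, 263.4]
ee_rot: [-0.001, 0.999, -0.052, -0.001]
force: [1.6, -0.0, -1.5]
grip_width: 0.319
grip_force: 11.5
```

```bash
python3 g.py 472.5 -314 200 -6; python3 - <<'E'
from h import *
for n,b in(("top",(466,292)),("side",(277,403))):
    c=pickle.load(open(n+"0.pkl","rb")); u0,v0=b; k=8
    im=cv2.resize(c["color"][v0-14:v0+14,u0-14:u0+14],None,fx=k,fy=k,interpolation=cv2.INTER_CUBIC)
    h=cv2.cvtColor(im,cv2.COLOR_RGB2HSV); V=h[...,2]
    g=(h[...,1]<110); print(n,np.percentile(V[g],[10,50,90]))
    thr,_=cv2.threshold(V[g].reshape(-1,1),0,255,cv2.THRESH_OTSU)
    for th in ([0,thr]):
        m=(g&(V>th)).astype(np.uint8); cs=max(cv2.findContours(m,0,1)[0],key=cv2.contourArea)[:,0]
        P=np.array([ray(c,u0-14+(p[0]+.5)/k-.5,v0-14+(p[1]+.5)/k-.5,30) for p in cs]); print(th,rect(P))
E
```

```text
pos [ 475.6 -267.4  263.4] j [-0.73  0.35  1.41 -0.    1.38  0.95] F [ 1.6 -0.  -1.5] w 27.2 gf 11.5 t 5.8
offset [0.19, 4.67, 6.33] rot [-0.1, 0.1, -0.0]
top [109. 120. 132.]
0 c=(470.7,-310.3) 18.7x17.8 long-axis -1.2deg
125.0 c=(473.8,-308.8) 22.4x12.9 long-axis -60.0deg
side [ 83.  105.5 129. ]
0 c=(473.9,-319.7) 29.4x19.4 long-axis -87.9deg
106.0 c=(473.9,-319.4) 28.9x19.4 long-axis -87.9deg
```

```bash
python3 - <<'E'
from h import *
c=cap("side"); d=pickle.load(open("side0.pkl","rb"))
for c in(d,c):
    P=cloud(c).reshape(-1,3); s=cv2.cvtColor(c["color"],cv2.COLOR_RGB2HSV)[...,1].ravel()
    m=(abs(P[:,0]-473)<14)&(abs(P[:,1]+316)<14)&(s<120)
    F=P[m&(P[:,2]>8)&(P[:,2]<27)]; T=P[m&(P[:,2]>29)&(P[:,2]<36)]
    for it in range(3):
        A=np.c_[F[:,0],np.ones(len(F))]; k=np.linalg.lstsq(A,F[:,1],rcond=None)[0]; r=F[:,1]-A@k; F=F[abs(r)<2.5*max(r.std(),.5)]
    print(len(F),"front yaw",np.degrees(np.arctan(k[0])),"y at 473:",k[0]*473+k[1],"x",F[:,0].min(),F[:,0].max(),r.std(),"top",len(T),rect(T),T.mean(0))
E
```

```text
65 front yaw -3.7976478032434504 y at 473: -318.87612627091664 x 465.3492750394936 481.77434742204 1.0861394556248898 top 79 c=(473.2,-313.9) 16.6x13.3 long-axis 0.3deg [ 473.30302092 -314.43990571   31.88652927]
65 front yaw -0.348957744922249 y at 473: -318.89545904304435 x 464.48951931384994 481.5063744358319 1.235576809260607 top 75 c=(473.2,-314.4) 16.5x14.0 long-axis -1.8deg [ 473.00866154 -314.30205422   31.75453229]
```

```bash
python3 g.py 472.7 -313.2 130 -3
```

```text
pos [ 474.9 -272.5  263. ] j [-0.73  0.35  1.41 -0.    1.38  0.95] F [-2.9 -3.5 -1.1] w 27.3 gf 11.5 t 5.85
offset [0.26, 4.06, 13.3] rot [0.1, 0.1, -3.2]
```

Request:
step_arm(
  plan=[
    {"offset": [0, 2, 2], "rot": [0, 0, -1], "gripper": 2.7},
    {"offset": [0.1, 4, 5], "rot": [0, 0, -3], "gripper": 2.7},
    {"offset": [0.1, 4.8, 8], "rot": [0, 0, -3], "gripper": 2.7},
    {"offset": [0.1, 4.8, 11], "rot": [0, 0, -3], "gripper": 2.7},
    {"offset": [0.1, 4.8, 13.2], "rot": [0, 0, -3], "gripper": 2.7},
    {"offset": [0.1, 4.8, 13.2], "rot": [0, 0, -3], "gripper": 2.7},
    {"offset": [0.1, 4.8, 13.2], "rot": [0, 0, -3], "gripper": 2.7},
    {"offset": [0.1, 4.8, 13.2], "rot": [0, 0, -3], "gripper": 2.7},
  ],
)

```text
time_s: 6.65
eef_pos: [473.1, -313.7, 134.1]
ee_rot: [0.001, 1.0, -0.026, 0.001]
force: [0.4, 0.1, -1.4]
grip_width: 0.324
grip_force: 11.5
```

```bash
python3 g.py 472.7 -313.2 100 -3;  python3 - <<'E'
from h import *
s=cap("side");t=cap("top")
P=cloud(s); hsv=cv2.cvtColor(s["color"],cv2.COLOR_RGB2HSV)
m=(abs(P[...,0]-473)<20)&(abs(P[...,1]+313)<30)&(P[...,2]>45)&(P[...,2]<95)
Q=P[m]; print(len(Q),Q.min(0),Q.max(0),np.median(Q,0))
def z(c,x,y,w,h): return cv2.resize(c["color"][y:y+h,x:x+w,::-1],(400,500),interpolation=cv2.INTER_CUBIC)
cv2.imwrite("pics/m3.png",np.hstack([z(s,230,310,112,140),z(t,405,210,112,140)]))
E
```

```text
pos [ 473.1 -313.7  134.1] j [-0.79  0.52  1.52  0.    1.11  0.83] F [ 0.4  0.1 -1.4] w 27.6 gf 11.5 t 6.65
offset [-0.04, -0.05, 3.41] rot [0.1, -0.1, 0.0]
131 [ 464.28831226 -328.42091892   64.0831394 ] [ 481.33579292 -302.73477317   94.89842507] [ 473.88131019 -325.59826352   80.54827246]
```

View pics/m3.png

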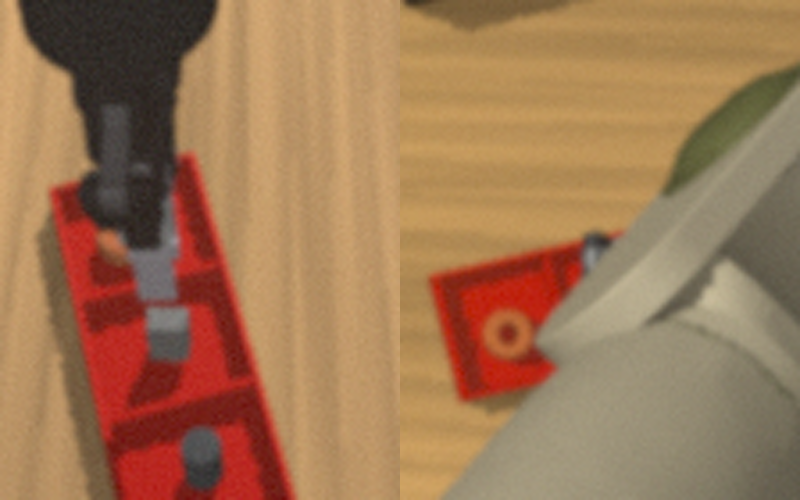

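The left crop shows the tips (155,285) in line with the relay (168,335). The depth cloud centres the tips at x≈472.8, so I'm descending.

Request:
step_arm(
  plan=[
    {"offset": [0, 0, 1], "rot": [0, 0, 0], "gripper": 2.68},
    {"offset": [0, 0, 2], "rot": [0, 0, 0], "gripper": 2.68},
    {"offset": [0, 0, 3], "rot": [0, 0, 0], "gripper": 2.68},
    {"offset": [0, 0, 3.5], "rot": [0, 0, 0], "gripper": 2.68},
    {"offset": [0, 0, 3.5], "rot": [0, 0, 0], "gripper": 2.68},
    {"offset": [0, 0, 3.5], "rot": [0, 0, 0], "gripper": 2.68},
  ],
)

```text
time_s: 7.35
eef_pos: [472.8, -313.5, 98.0]
ee_rot: [0.0, 1.0, -0.026, 0.0]
force: [0.2, 0.4, -0.8]
grip_width: 0.316
grip_force: 11.9
```

```bash
python3 g.py 472.7 -313.2 90.5 -3
```

```text
pos [ 472.8 -313.5   98. ] j [-0.79  0.56  1.55 -0.    1.03  0.83] F [ 0.2  0.4 -0.8] w 27.0 gf 11.9 t 7.35
offset [-0.01, -0.03, 0.75] rot [0.0, -0.0, 0.0]
```

Request:
step_arm(
  plan=[
    {"offset": [0, 0, 0.3], "rot": [0, 0, 0], "gripper": 2.68},
    {"offset": [0, 0, 0.6], "rot": [0, 0, 0], "gripper": 2.68},
    {"offset": [0, 0, 0.7], "rot": [0, 0, 0], "gripper": 2.68},
    {"offset": [0, 0, 0.7], "rot": [0, 0, 0], "gripper": 2.68},
    {"offset": [0, 0, 0.7], "rot": [0, 0, 0], "gripper": 2.68},
  ],
)

```text
time_s: 7.85
eef_pos: [472.7, -313.5, 91.1]
ee_rot: [0.0, 1.0, -0.026, 0.0]
force: [0.5, 0.5, -0.0]
grip_width: 0.31
grip_force: 11.9
```

```bash
python3 g.py 472.7 -313.2 90.5 -3
```

```text
pos [ 472.7 -313.5   91.1] j [-0.79  0.57  1.55 -0.    1.02  0.83] F [ 0.5  0.5 -0. ] w 26.5 gf 11.9 t 7.85
offset [-0.0, -0.03, 0.06] rot [0.0, -0.0, 0.0]
```

Squeeze onto the relay.

Request:
step_arm(
  plan=[
    {"offset": [0, 0, 0], "rot": [0, 0, 0], "gripper": 2.5},
    {"offset": [0, 0, 0], "rot": [0, 0, 0], "gripper": 2.3},
    {"offset": [0, 0, 0], "rot": [0, 0, 0], "gripper": 2.0},
    {"offset": [0, 0, 0], "rot": [0, 0, 0], "gripper": 1.8},
    {"offset": [0, 0, 0], "rot": [0, 0, 0], "gripper": 1.8},
    {"offset": [0, 0, 0], "rot": [0, 0, 0], "gripper": 1.8},
    {"offset": [0, 0, 0], "rot": [0, 0, 0], "gripper": 1.8},
  ],
  squeeze=50,
)

```text
time_s: 8.55
eef_pos: [472.8, -313.5, 91.1]
ee_rot: [0.0, 1.0, -0.026, 0.0]
force: [0.0, 0.3, 2.2]
grip_width: 0.291
grip_force: 49.1
```

```bash
python3 g.py 472.7 -313.2 90.5 -3
```

```text
pos [ 472.8 -313.5   91.1] j [-0.79  0.57  1.55  0.    1.02  0.83] F [0.  0.3 2.2] w 24.9 gf 49.1 t 8.55
offset [-0.01, -0.03, 0.06] rot [0.0, -0.0, 0.0]
```

Request:
step_arm(
  plan=[
    {"offset": [0, 0, -0.5], "rot": [0, 0, 0], "gripper": 1.8},
    {"offset": [0, 0, -2], "rot": [0, 0, 0], "gripper": 1.8},
    {"offset": [0, 0, -4], "rot": [0, 0, 0], "gripper": 1.8},
    {"offset": [0, 0, -7], "rot": [0, 0, 0], "gripper": 1.8},
    {"offset": [0, 0, -10], "rot": [0, 0, 0], "gripper": 1.8},
    {"offset": [0, 0, -13], "rot": [0, 0, 0], "gripper": 1.8},
    {"offset": [0, 0, -15], "rot": [0, 0, 0], "gripper": 1.8},
    {"offset": [0, 0, -16], "rot": [0, 0, 0], "gripper": 1.8},
    {"offset": [0, 0, -16], "rot": [0, 0, 0], "gripper": 1.8},
    {"offset": [0, 0, -16], "rot": [0, 0, 0], "gripper": 1.8},
  ],
)

```text
time_s: 9.55
eef_pos: [472.4, -313.2, 249.8]
ee_rot: [-0.001, 1.0, -0.026, -0.001]
force: [-0.3, 0.4, -2.0]
grip_width: 0.296
grip_force: 49.1
```

```bash
python3 g.py 602.3 37 250 1.2; python3 - <<'E'
from h import *
s=cap("side"); pickle.dump(s,open("side1.pkl","wb"))
z=lambda c,x,y,w,h:cv2.resize(c["color"][y:y+h,x:x+w,::-1],(w*5,h*5),interpolation=cv2.INTER_CUBIC)
p=s["K"]@(s["R"]@np.array([473,-313,175])+s["t"]); u,v=(p[:2]/p[2]).astype(int); print(u,v)
a=z(s,u-40,v-60,80,110)
t=pickle.load(open("top0.pkl","rb")); b=z(t,254,181,80,110)
cv2.imwrite("pics/m4.png",np.hstack([a,b]))
P=cloud(s); m=(abs(P[...,0]-473)<25)&(abs(P[...,1]+313)<25)&(P[...,2]>155)&(P[...,2]<183); Q=P[m]
print(len(Q),Q.min(0),Q.max(0)); F=Q[Q[:,2]<178]; k=np.polyfit(F[:,0],F[:,1],1); print(np.degrees(np.arctan(k[0])),np.polyval(k,473),np.std(F[:,1]-np.polyval(k,F[:,0])), F[:,0].min(),F[:,0].max())
E
```

```text
pos [ 472.4 -313.2  249.8] j [-0.79  0.41  1.37 -0.    1.37  0.83] F [-0.3  0.4 -2. ] w 25.3 gf 49.1 t 9.55
offset [11.17, -35.64, 0.01] rot [-0.1, 0.1, -4.2]
267 343
87 [ 463.46348553 -321.69571378  162.8758482 ] [ 481.78328576 -308.33358844  182.93524389]
7.729910127361611 -318.11439594007123 2.363596278994 463.4634855317853 481.78328575999905
```

View pics/m4.png

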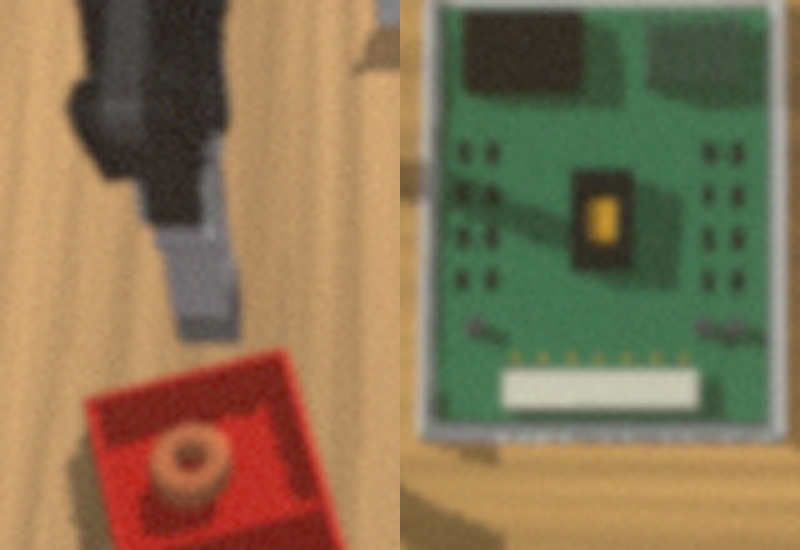

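```bash
python3 - <<'E'
from h import *
t=pickle.load(open("top0.pkl","rb")); s=pickle.load(open("side0.pkl","rb")); s1=pickle.load(open("side1.pkl","rb"))
for nm,c,(u0,v0) in(("top",t,(294,226)),("side",s,(343,253)),("side1",s1,(343,253))):
    k=8; im=cv2.resize(c["color"][v0-18:v0+18,u0-22:u0+22],None,fx=k,fy=k,interpolation=cv2.INTER_CUBIC); h=cv2.cvtColor(im,cv2.COLOR_RGB2HSV)
    m=((h[...,0]>10)&(h[...,0]<30)&(h[...,1]>110)&(h[...,2]>90)).astype(np.uint8)
    cs=max(cv2.findContours(m,0,1)[0],key=cv2.contourArea)[:,0]
    for z in(26,32):
        P=np.array([ray(c,u0-22+(p[0]+.5)/k-.5,v0-18+(p[1]+.5)/k-.5,z) for p in cs]); print(nm,z,"x",P[:,0].min().round(1),P[:,0].max().round(1),"y",P[:,1].min().round(1),P[:,1].max().round(1))
    m=((h[...,2]<70)).astype(np.uint8); 
    cs=max(cv2.findContours(m,0,1)[0],key=cv2.contourArea)[:,0]
    P=np.array([ray(c,u0-22+(p[0]+.5)/k-.5,v0-18+(p[1]+.5)/k-.5,32) for p in cs]); print("  body",rect(P),P.min(0).round(1),P.max(0).round(1))
# board by chassis rim
for c in(t,s):
    P=cloud(c); Z=P[...,2]; m=(abs(P[...,0]-605)<130)&(abs(P[...,1]-37)<100)&(Z>14)&(Z<30); Q=P[m]
    print(np.percentile(Q[:,0],[.1,.5,99.5,99.9]),np.percentile(Q[:,1],[.1,.5,99.5,99.9]))
    g=cv2.cvtColor(c["color"],cv2.COLOR_RGB2HSV); m2=m&(g[...,1]<50)&(g[...,2]>110); Q=P[m2]; print("rim",len(Q),rect(Q),np.median(Q[:,2]))
E
```

```text
top 26 x 592.1 612.1 y 30.2 43.3
top 32 x 591.1 610.9 y 30.0 43.1
  body c=(600.2,36.8) 42.2x28.4 long-axis 1.3deg [579.3  22.4  32. ] [621.4  50.9  32. ]
side 26 x 594.9 614.3 y 32.3 44.7
side 32 x 594.5 613.7 y 25.8 38.1
  body c=(603.3,29.0) 48.3x40.4 long-axis 85.7deg [582.   4.  32.] [623.1  53.2  32. ]
side1 26 x 594.6 614.2 y 32.1 44.9
side1 32 x 594.3 613.7 y 25.6 38.3
  body c=(602.0,28.8) 45.9x41.5 long-axis -86.4deg [581.9   4.9  32. ] [622.7  51.9  32. ]
[516.10504582 520.46531318 695.82160074 700.56181721] [-38.54156001 -37.77351595 112.1343838  112.94843667]
rim 737 c=(605.6,37.4) 184.3x149.1 long-axis 1.1deg 22.914489810902403
[515.26011399 519.30704623 699.49545407 703.78384112] [-41.74100408 -40.1992258  113.1639475  114.77929566]
rim 1070 c=(609.7,37.0) 188.7x155.5 long-axis 1.5deg 20.69945385315303
```

```bash
python3 g.py 603.8 37.5 150 1.3
```

```text
pos [ 472.3 -313.1  249.6] j [-0.79  0.41  1.37 -0.    1.37  0.83] F [ 0.1 -1.2 -1. ] w 24.9 gf 49.1 t 9.6
offset [11.33, -35.68, 9.99] rot [-0.1, 0.1, -4.3]
```

Request:
step_arm(
  plan=[
    {"offset": [0.6, -2, 0], "rot": [0, 0, -0.5], "gripper": 1.8},
    {"offset": [1.9, -6, 0], "rot": [0, 0, -1], "gripper": 1.8},
    {"offset": [3.2, -10, 0], "rot": [0, 0, -1.5], "gripper": 1.8},
    {"offset": [4.5, -14, 0], "rot": [0, 0, -2], "gripper": 1.8},
    {"offset": [5.7, -18, 0], "rot": [0, 0, -2.5], "gripper": 1.8},
    {"offset": [7, -22, 0], "rot": [0, 0, -3], "gripper": 1.8},
    {"offset": [8.3, -26, 0], "rot": [0, 0, -4], "gripper": 1.8},
    {"offset": [9.5, -30, 0], "rot": [0, 0, -4.3], "gripper": 1.8},
    {"offset": [10.6, -33.5, 0], "rot": [0, 0, -4.3], "gripper": 1.8},
    {"offset": [11.3, -35.7, 0], "rot": [0, 0, -4.3], "gripper": 1.8},
    {"offset": [11.3, -35.7, 2], "rot": [0, 0, -4.3], "gripper": 1.8},
    {"offset": [11.3, -35.7, 5], "rot": [0, 0, -4.3], "gripper": 1.8},
  ],
)

```text
time_s: 10.8
eef_pos: [604.3, 38.1, 200.3]
ee_rot: [0.0, 1.0, 0.012, 0.001]
force: [0.2, -0.6, -1.3]
grip_width: 0.29
grip_force: 49.2
```

Request:
step_arm(
  plan=[
    {"offset": [0, 0, 2], "rot": [0, 0, 0], "gripper": 1.8},
    {"offset": [0, 0, 4], "rot": [0, 0, 0], "gripper": 1.8},
    {"offset": [0, 0, 5], "rot": [0, 0, 0], "gripper": 1.8},
    {"offset": [0, 0, 5], "rot": [0, 0, 0], "gripper": 1.8},
    {"offset": [0, 0, 5], "rot": [0, 0, 0], "gripper": 1.8},
    {"offset": [0, 0, 5], "rot": [0, 0, 0], "gripper": 1.8},
  ],
)

```text
time_s: 11.4
eef_pos: [604.4, 37.2, 152.0]
ee_rot: [0.0, 1.0, 0.012, 0.001]
force: [0.2, -0.0, -0.9]
grip_width: 0.29
grip_force: 49.2
```

```bash
python3 g.py 603.8 37.5 125 1.3; python3 - <<'E'
from h import *
s=cap("side");t=cap("top")
P=cloud(s); m=(abs(P[...,0]-603)<25)&(abs(P[...,1]-37)<25)&(P[...,2]>58)&(P[...,2]<90); Q=P[m]
print(len(Q),Q.min(0),Q.max(0)); F=Q[Q[:,2]<76]; print(F.min(0),F.max(0),F.mean(0))
z=lambda c,x,y,w,h:cv2.resize(c["color"][y:y+h,x:x+w,::-1],(400,500),interpolation=cv2.INTER_CUBIC)
cv2.imwrite("pics/m5.png",np.hstack([z(s,298,180,88,110),z(t,250,170,88,110)]))
E
```

```text
pos [604.4  37.2 152. ] j [-0.13  0.57  1.37 -0.    1.2   1.42] F [ 0.2 -0.  -0.9] w 24.8 gf 49.2 t 11.4
offset [-0.06, -0.03, 2.7] rot [0.0, -0.1, 0.0]
72 [595.5084834   25.80253643  65.78500512] [613.86291803  45.56874439  89.41018919]
[595.71381406  28.8459559   65.78500512] [613.86291803  45.56874439  75.85153025] [603.94288612  32.23669257  71.87395004]
```

View pics/m5.png

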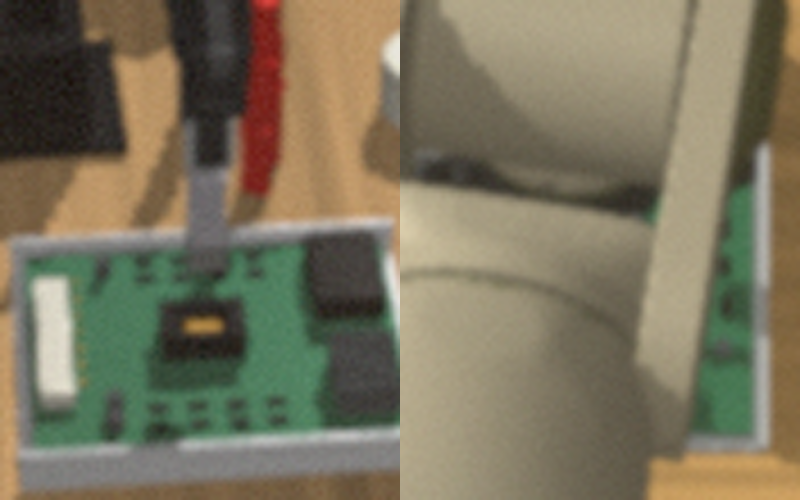

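The left crop shows the relay bottom (208,265) directly over the yellow well (203,326). The x centres agree at 604.6 and 604.4, so I'm descending to just above the rim.

Request:
step_arm(
  plan=[
    {"offset": [0, 0, 1], "rot": [0, 0, 0], "gripper": 1.8},
    {"offset": [0, 0, 2], "rot": [0, 0, 0], "gripper": 1.8},
    {"offset": [0, 0, 2.6], "rot": [0, 0, 0], "gripper": 1.8},
    {"offset": [0, 0, 2.8], "rot": [0, 0, 0], "gripper": 1.8},
    {"offset": [0, 0, 2.8], "rot": [0, 0, 0], "gripper": 1.8},
    {"offset": [0, 0, 2.8], "rot": [0, 0, 0], "gripper": 1.8},
  ],
  squeeze=55,
)

```text
time_s: 12.1
eef_pos: [604.1, 37.2, 123.2]
ee_rot: [0.0, 1.0, 0.012, 0.0]
force: [-0.9, -0.3, -0.3]
grip_width: 0.293
grip_force: 54.2
```

Request:
step_arm(
  plan=[
    {"offset": [0, 0, 0.1], "rot": [0, 0, 0], "gripper": 1.8},
    {"offset": [0, 0, 0.2], "rot": [0, 0, 0], "gripper": 1.8},
    {"offset": [0, 0, 0.3], "rot": [0, 0, 0], "gripper": 1.8},
    {"offset": [0, 0, 0.3], "rot": [0, 0, 0], "gripper": 1.8},
  ],
)

```text
time_s: 12.5
eef_pos: [603.9, 37.2, 119.9]
ee_rot: [-0.0, 1.0, 0.012, -0.0]
force: [0.2, 0.7, -1.5]
grip_width: 0.287
grip_force: 54.2
```

Request:
step_arm(
  plan=[
    {"offset": [0, 0, 0.1], "rot": [0, 0, 0], "gripper": 1.8},
    {"offset": [0, 0, 0.2], "rot": [0, 0, 0], "gripper": 1.8},
    {"offset": [0, 0, 0.2], "rot": [0, 0, 0], "gripper": 1.8},
  ],
)

```text
time_s: 12.8
eef_pos: [603.9, 37.3, 117.8]
ee_rot: [-0.0, 1.0, 0.012, -0.0]
force: [0.4, 0.0, -0.4]
grip_width: 0.288
grip_force: 54.2
```

Request:
step_arm(
  plan=[
    {"offset": [0, 0, 0.1], "rot": [0, 0, 0], "gripper": 1.8},
    {"offset": [0, 0, 0.2], "rot": [0, 0, 0], "gripper": 1.8},
    {"offset": [0, 0, 0.2], "rot": [0, 0, 0], "gripper": 1.8},
  ],
)

```text
time_s: 13.1
eef_pos: [603.9, 37.3, 115.8]
ee_rot: [-0.0, 1.0, 0.012, -0.0]
force: [0.2, 0.2, -0.8]
grip_width: 0.29
grip_force: 54.2
```

The relay is in the well with no contact force. The contacts come next.

Request:
step_arm(
  plan=[
    {"offset": [0, 0, 0.1], "rot": [0, 0, 0], "gripper": 1.8},
    {"offset": [0, 0, 0.2], "rot": [0, 0, 0], "gripper": 1.8},
    {"offset": [0, 0, 0.3], "rot": [0, 0, 0], "gripper": 1.8},
  ],
)

```text
time_s: 13.4
eef_pos: [604.0, 37.3, 113.0]
ee_rot: [0.0, 1.0, 0.012, 0.0]
force: [-0.4, 0.8, 4.6]
grip_width: 0.289
grip_force: 54.6
```

Request:
step_arm(
  plan=[
    {"offset": [0, 0, 0.1], "rot": [0, 0, 0], "gripper": 1.8},
    {"offset": [0, 0, 0.2], "rot": [0, 0, 0], "gripper": 1.8},
    {"offset": [0, 0, 0.2], "rot": [0, 0, 0], "gripper": 1.8},
  ],
)

```text
time_s: 13.7
eef_pos: [604.2, 37.2, 111.5]
ee_rot: [0.0, 1.0, 0.012, 0.0]
force: [-0.6, -0.6, 3.6]
grip_width: 0.29
grip_force: 54.6
```

Request:
step_arm(
  plan=[
    {"offset": [0, 0, 0.1], "rot": [0, 0, 0], "gripper": 1.8},
    {"offset": [0, 0, 0.15], "rot": [0, 0, 0], "gripper": 1.8},
    {"offset": [0, 0, 0.2], "rot": [0, 0, 0], "gripper": 1.8},
  ],
)

```text
time_s: 14.0
eef_pos: [604.1, 37.2, 109.3]
ee_rot: [0.0, 1.0, 0.012, 0.0]
force: [-1.0, 0.4, 4.7]
grip_width: 0.291
grip_force: 54.6
```

Request:
step_arm(
  plan=[
    {"offset": [0, 0, 0.1], "rot": [0, 0, 0], "gripper": 1.8},
    {"offset": [0, 0, 0.1], "rot": [0, 0, 0], "gripper": 1.8},
  ],
)

```text
time_s: 14.2
eef_pos: [604.0, 37.2, 108.0]
ee_rot: [0.0, 1.0, 0.012, 0.0]
force: [-0.7, 0.2, 2.7]
grip_width: 0.292
grip_force: 54.6
```

Request:
step_arm(
  plan=[
    {"offset": [0, 0, 0.05], "rot": [0, 0, 0], "gripper": 1.8},
    {"offset": [0, 0, 0.05], "rot": [0, 0, 0], "gripper": 1.8},
  ],
)

```text
time_s: 14.4
eef_pos: [604.0, 37.2, 107.5]
ee_rot: [0.0, 1.0, 0.012, 0.0]
force: [-0.2, -0.5, 3.5]
grip_width: 0.288
grip_force: 54.6
```

Request:
step_arm(
  plan=[
    {"offset": [0, 0, 0.05], "rot": [0, 0, 0], "gripper": 1.8},
    {"offset": [0, 0, 0.05], "rot": [0, 0, 0], "gripper": 1.8},
  ],
)

```text
time_s: 14.6
eef_pos: [604.0, 37.2, 107.1]
ee_rot: [0.0, 1.0, 0.012, 0.0]
force: [-0.6, 0.8, 4.6]
grip_width: 0.291
grip_force: 54.7
```

Request:
step_arm(
  plan=[
    {"offset": [0, 0, 0.04], "rot": [0, 0, 0], "gripper": 1.8},
    {"offset": [0, 0, 0.04], "rot": [0, 0, 0], "gripper": 1.8},
  ],
)

```text
time_s: 14.8
eef_pos: [604.2, 37.2, 107.1]
ee_rot: [0.0, 1.0, 0.012, 0.0]
force: [-0.9, 0.2, 8.4]
grip_width: 0.285
grip_force: 54.8
```

Request:
step_arm(
  plan=[
    {"offset": [0, 0, 0.03], "rot": [0, 0, 0], "gripper": 1.8},
    {"offset": [0, 0, 0.03], "rot": [0, 0, 0], "gripper": 1.8},
    {"offset": [0, 0, 0.03], "rot": [0, 0, 0], "gripper": 1.8},
  ],
)

```text
time_s: 15.1
eef_pos: [604.3, 37.2, 107.0]
ee_rot: [0.0, 1.0, 0.012, 0.001]
force: [-0.6, -0.0, 9.1]
grip_width: 0.292
grip_force: 54.9
```

```bash
python3 g.py 604 37.2 107 1.3
```

```text
pos [604.3  37.2 107. ] j [-0.13  0.62  1.41  0.    1.1   1.42] F [-0.6 -0.   9.1] w 25.0 gf 54.9 t 15.1
offset [-0.03, 0.0, 0.0] rot [0.0, -0.1, 0.0]
```

Request:
step_arm(
  plan=[
    {"offset": [0, 0, -0.05], "rot": [0, 0, 0], "gripper": 2.4},
    {"offset": [0, 0, -0.05], "rot": [0, 0, 0], "gripper": 2.55},
    {"offset": [0, 0, -0.05], "rot": [0, 0, 0], "gripper": 2.65},
    {"offset": [0, 0, -0.05], "rot": [0, 0, 0], "gripper": 2.7},
    {"offset": [0, 0, -0.05], "rot": [0, 0, 0], "gripper": 2.7},
    {"offset": [0, 0, -0.05], "rot": [0, 0, 0], "gripper": 2.7},
  ],
)

```text
time_s: 15.7
eef_pos: [603.8, 37.3, 106.5]
ee_rot: [-0.0, 1.0, 0.012, -0.0]
force: [-0.3, 0.0, -1.1]
grip_width: 0.316
grip_force: 11.9
```

```bash
python3 g.py 604 37.2 107 1.3
```

```text
pos [603.8  37.3 106.5] j [-0.13  0.62  1.41  0.    1.1   1.42] F [-0.3  0.  -1.1] w 27.0 gf 11.9 t 15.7
offset [0.02, 0.01, -0.05] rot [-0.0, 0.0, 0.0]
```

Request:
step_arm(
  plan=[
    {"offset": [0, 0, 0.05], "rot": [0, 0, 0], "gripper": 2.68},
    {"offset": [0, 0, 0.1], "rot": [0, 0, 0], "gripper": 2.68},
    {"offset": [0, 0, 0.15], "rot": [0, 0, 0], "gripper": 2.68},
    {"offset": [0, 0, 0.15], "rot": [0, 0, 0], "gripper": 2.68},
  ],
)

```text
time_s: 16.1
eef_pos: [603.9, 37.3, 105.2]
ee_rot: [-0.0, 1.0, 0.012, -0.0]
force: [0.2, -0.1, -0.5]
grip_width: 0.321
grip_force: 11.9
```

Request:
step_arm(
  plan=[
    {"offset": [0, 0, 0.05], "rot": [0, 0, 0], "gripper": 2.68},
    {"offset": [0, 0, 0.05], "rot": [0, 0, 0], "gripper": 2.68},
  ],
)

```text
time_s: 16.3
eef_pos: [604.0, 37.3, 104.9]
ee_rot: [0.0, 1.0, 0.012, 0.0]
force: [-1.4, 0.2, -1.3]
grip_width: 0.315
grip_force: 11.9
```

The shoulders reach 46 mm without touching anything, so the relay is fully home. Lifting off.

Request:
step_arm(
  plan=[
    {"offset": [0, 0, -0.3], "rot": [0, 0, 0], "gripper": 2.7},
    {"offset": [0, 0, -0.8], "rot": [0, 0, 0], "gripper": 2.7},
    {"offset": [0, 0, -1.6], "rot": [0, 0, 0], "gripper": 2.7},
    {"offset": [0, 0, -3], "rot": [0, 0, 0], "gripper": 2.7},
    {"offset": [0, 0, -6], "rot": [0, 0, 0], "gripper": 2.7},
    {"offset": [0, 0, -10], "rot": [0, 0, 0], "gripper": 2.7},
    {"offset": [0, 0, -13], "rot": [0, 0, 0], "gripper": 2.7},
    {"offset": [0, 0, -15], "rot": [0, 0, 0], "gripper": 2.7},
    {"offset": [0, 0, -15], "rot": [0, 0, 0], "gripper": 2.7},
    {"offset": [0, 0, -15], "rot": [0, 0, 0], "gripper": 2.7},
  ],
)

```text
time_s: 17.3
eef_pos: [603.7, 37.3, 254.6]
ee_rot: [-0.0, 1.0, 0.012, -0.0]
force: [-0.1, -0.6, -0.7]
grip_width: 0.317
grip_force: 11.9
```

```bash
python3 g.py 528.1 248 250 3; python3 - <<'E'
from h import *
s=cap("side")
P=cloud(s); m=(abs(P[...,0]-604)<12)&(abs(P[...,1]-37)<14)&(P[...,2]>38)&(P[...,2]<60); Q=P[m]
print(len(Q),rect(Q),np.percentile(Q[:,2],[50,90,98]))
m=(abs(P[...,0]-604)<18)&(abs(P[...,1]-37)<30)&(P[...,2]>175)&(P[...,2]<215); Q=P[m]; print("tongs",len(Q),Q.min(0),Q.max(0))
E
```

```text
pos [603.7  37.3 254.6] j [-0.13  0.49  1.23  0.    1.42  1.42] F [-0.1 -0.6 -0.7] w 27.1 gf 11.9 t 17.3
offset [-7.07, -21.24, 0.46] rot [-0.0, 0.0, -1.7]
62 c=(603.5,35.5) 18.1x13.2 long-axis 4.5deg [46.73972931 48.77704545 50.40971616]
tongs 107 [595.78395423  22.36041515 186.23197549] [610.34739336  49.34944863 214.97623819]
```

Request:
step_arm(
  plan=[
    {"offset": [-0.6, -1.8, 0], "rot": [0, 0, -0.5], "gripper": 2.7},
    {"offset": [-1.8, -5.4, 0], "rot": [0, 0, -1], "gripper": 2.7},
    {"offset": [-3, -9, 0], "rot": [0, 0, -1.5], "gripper": 2.7},
    {"offset": [-4.2, -12.6, 0], "rot": [0, 0, -1.7], "gripper": 2.7},
    {"offset": [-5.4, -16.2, 0], "rot": [0, 0, -1.7], "gripper": 2.7},
    {"offset": [-6.5, -19.5, 0], "rot": [0, 0, -1.7], "gripper": 2.7},
    {"offset": [-7.1, -21.2, 0], "rot": [0, 0, -1.7], "gripper": 2.7},
    {"offset": [-7.1, -21.2, 3], "rot": [0, 0, -1.7], "gripper": 2.7},
    {"offset": [-7.1, -21.2, 6], "rot": [0, 0, -1.7], "gripper": 2.7},
    {"offset": [-7.1, -21.2, 9], "rot": [0, 0, -1.7], "gripper": 2.7},
    {"offset": [-7.1, -21.2, 10], "rot": [0, 0, -1.7], "gripper": 2.7},
    {"offset": [-7.1, -21.2, 10], "rot": [0, 0, -1.7], "gripper": 2.7},
  ],
)

```text
time_s: 18.55
eef_pos: [527.0, 247.8, 153.4]
ee_rot: [0.0, 1.0, 0.027, -0.002]
force: [0.4, 0.5, 0.7]
grip_width: 0.315
grip_force: 11.9
```

```bash
python3 g.py 528 247.9 120 3
```

```text
pos [527.  247.8 153.4] j [0.24 0.53 1.44 0.   1.17 1.76] F [0.4 0.5 0.7] w 26.9 gf 11.9 t 18.55
offset [0.11, -0.0, 3.34] rot [0.0, 0.2, 0.1]
```

Request:
step_arm(
  plan=[
    {"offset": [0, 0, 0], "rot": [0, 0, 0], "gripper": 2.7},
    {"offset": [0, 0, 0.8], "rot": [0, 0, 0], "gripper": 2.7},
    {"offset": [0, 0, 1.6], "rot": [0, 0, 0], "gripper": 2.7},
    {"offset": [0, 0, 2.4], "rot": [0, 0, 0], "gripper": 2.7},
    {"offset": [0, 0, 3.2], "rot": [0, 0, 0], "gripper": 2.7},
    {"offset": [0, 0, 3.2], "rot": [0, 0, 0], "gripper": 2.7},
  ],
)

```text
time_s: 19.15
eef_pos: [527.5, 247.3, 121.4]
ee_rot: [0.0, 1.0, 0.026, -0.001]
force: [0.9, 0.3, -0.2]
grip_width: 0.318
grip_force: 11.9
```

```bash
python3 g.py 528 247.9 87 3
```

```text
pos [527.5 247.3 121.4] j [ 0.24  0.56  1.48 -0.    1.1   1.76] F [ 0.9  0.3 -0.2] w 27.1 gf 11.9 t 19.15
offset [0.07, -0.05, 3.44] rot [0.0, 0.1, 0.0]
```

Request:
step_arm(
  plan=[
    {"offset": [0.05, -0.05, 0.8], "rot": [0, 0, 0], "gripper": 2.7},
    {"offset": [0.05, -0.05, 1.6], "rot": [0, 0, 0], "gripper": 2.7},
    {"offset": [0.05, -0.05, 2.4], "rot": [0, 0, 0], "gripper": 2.7},
    {"offset": [0.05, -0.05, 3], "rot": [0, 0, 0], "gripper": 2.7},
    {"offset": [0.05, -0.05, 3.3], "rot": [0, 0, 0], "gripper": 2.7},
    {"offset": [0.05, -0.05, 3.4], "rot": [0, 0, 0], "gripper": 2.7},
    {"offset": [0.05, -0.05, 3.4], "rot": [0, 0, 0], "gripper": 2.7},
  ],
)

```text
time_s: 19.85
eef_pos: [528.6, 248.1, 88.9]
ee_rot: [-0.0, 1.0, 0.027, 0.0]
force: [0.3, 0.6, -0.3]
grip_width: 0.316
grip_force: 11.9
```

```bash
python3 g.py 528 247.9 86.2 3
```

```text
pos [528.6 248.1  88.9] j [0.24 0.61 1.5  0.   1.03 1.76] F [ 0.3  0.6 -0.3] w 27.0 gf 11.9 t 19.85
offset [-0.06, 0.02, 0.27] rot [-0.0, -0.0, 0.0]
```

Request:
step_arm(
  plan=[
    {"offset": [0, 0, 0.1], "rot": [0, 0, 0], "gripper": 2.7},
    {"offset": [0, 0, 0.15], "rot": [0, 0, 0], "gripper": 2.7},
    {"offset": [0, 0, 0.2], "rot": [0, 0, 0], "gripper": 2.7},
    {"offset": [0, 0, 0.2], "rot": [0, 0, 0], "gripper": 2.7},
    {"offset": [0, 0, 0.2], "rot": [0, 0, 0], "gripper": 2.7},
  ],
)

```text
time_s: 20.35
eef_pos: [528.5, 248.1, 86.9]
ee_rot: [-0.0, 1.0, 0.027, 0.0]
force: [0.8, -0.6, -0.4]
grip_width: 0.319
grip_force: 11.9
```

Request:
step_arm(
  plan=[
    {"offset": [0, 0, 0.05], "rot": [0, 0, 0], "gripper": 2.7},
    {"offset": [0, 0, 0.1], "rot": [0, 0, 0], "gripper": 2.7},
    {"offset": [0, 0, 0.1], "rot": [0, 0, 0], "gripper": 2.7},
    {"offset": [0, 0, 0.1], "rot": [0, 0, 0], "gripper": 2.7},
  ],
)

```text
time_s: 20.75
eef_pos: [528.7, 248.1, 86.2]
ee_rot: [-0.0, 1.0, 0.027, 0.0]
force: [0.0, -1.1, 4.2]
grip_width: 0.321
grip_force: 12.2
```

Seated: the holder is now pushing back with 4.2 N. Releasing.

Request:
step_arm(
  plan=[
    {"offset": [0, 0, 0], "rot": [0, 0, 0], "gripper": 2.85},
    {"offset": [0, 0, 0], "rot": [0, 0, 0], "gripper": 3.1},
    {"offset": [0, 0, 0], "rot": [0, 0, 0], "gripper": 3.5},
    {"offset": [0, 0, 0], "rot": [0, 0, 0], "gripper": 4.5},
    {"offset": [0, 0, 0], "rot": [0, 0, 0], "gripper": 6},
    {"offset": [0, 0, 0], "rot": [0, 0, 0], "gripper": 6},
    {"offset": [0, 0, -1], "rot": [0, 0, 0], "gripper": 6},
    {"offset": [0, 0, -3], "rot": [0, 0, 0], "gripper": 6},
    {"offset": [0, 0, -6], "rot": [0, 0, 0], "gripper": 6},
    {"offset": [0, 0, -10], "rot": [0, 0, 0], "gripper": 6},
    {"offset": [0, 0, -14], "rot": [0, 0, 0], "gripper": 6},
    {"offset": [0, 0, -14], "rot": [0, 0, 0], "gripper": 6},
  ],
)

```text
time_s: 21.95
eef_pos: [530.2, 248.6, 232.3]
ee_rot: [-0.001, 1.0, 0.027, 0.005]
force: [-0.6, 0.3, -0.3]
grip_width: 0.7
grip_force: 0.0
```

Request:
step_arm(
  plan=[
    {"offset": [-3, 3, -2], "rot": [0, 0, 0], "gripper": 6},
    {"offset": [-6, 7, -2], "rot": [0, 0, 0], "gripper": 6},
    {"offset": [-9, 11, -2], "rot": [0, 0, 0], "gripper": 6},
    {"offset": [-11, 15, -2], "rot": [0, 0, 0], "gripper": 6},
    {"offset": [-12, 19, -2], "rot": [0, 0, 0], "gripper": 6},
    {"offset": [-13, 24, -2], "rot": [0, 0, 0], "gripper": 6},
    {"offset": [-14, 29, -2], "rot": [0, 0, 0], "gripper": 6},
    {"offset": [-15, 33, -2], "rot": [0, 0, 0], "gripper": 6},
    {"offset": [-15, 36, -2], "rot": [0, 0, 0], "gripper": 6},
    {"offset": [-15, 36, -2], "rot": [0, 0, 0], "gripper": 6},
    {"offset": [-15, 36, -2], "rot": [0, 0, 0], "gripper": 6},
  ],
)

```text
time_s: 23.05
eef_pos: [397.6, -119.5, 245.8]
ee_rot: [-0.0, 1.0, 0.026, -0.0]
force: [0.2, 0.3, 0.2]
grip_width: 0.705
grip_force: 0.0
```

```bash
python3 - <<'E'
from h import *
t=cap("top","pics/t9.png"); s=cap("side","pics/s9.png")
for n,c in(("top",t),("side",s)):
    P=cloud(c)
    for nm,cx,cy,r,a,b in(("tongs",528,248,40,85,145),("tongtop",528,248,40,122,145),("relay",603,37,16,38,60)):
        Q=P[(abs(P[...,0]-cx)<r)&(abs(P[...,1]-cy)<r)&(P[...,2]>a)&(P[...,2]<b)]
        print(n,nm,len(Q),rect(Q) if len(Q)>3 else "",np.percentile(Q[:,2],[50,98]) if len(Q) else "")
z=lambda c,x,y,w,h:cv2.resize(c["color"][y:y+h,x:x+w,::-1],(400,500),interpolation=cv2.INTER_CUBIC)
cv2.imwrite("pics/m9.png",np.hstack([z(s,250,130,144,180),z(t,160,170,144,180)]))
E
```

```text
top tongs 143 c=(527.8,247.2) 29.4x15.2 long-axis -86.9deg [126.26752908 134.32973737]
top tongtop 87 c=(527.6,246.4) 21.5x13.1 long-axis -86.9deg [130.63378637 134.98602615]
top relay 56 c=(603.4,37.5) 18.0x10.3 long-axis 1.5deg [45.49902217 49.35703262]
side tongs 146 c=(528.4,246.1) 32.6x14.4 long-axis 89.9deg [110.33384559 133.86454455]
side tongtop 51 c=(528.9,247.3) 27.6x11.8 long-axis 88.8deg [131.44121303 134.35563028]
side relay 61 c=(603.7,36.7) 17.8x16.9 long-axis 86.1deg [46.5515217  50.24004504]
```

View pics/m9.png

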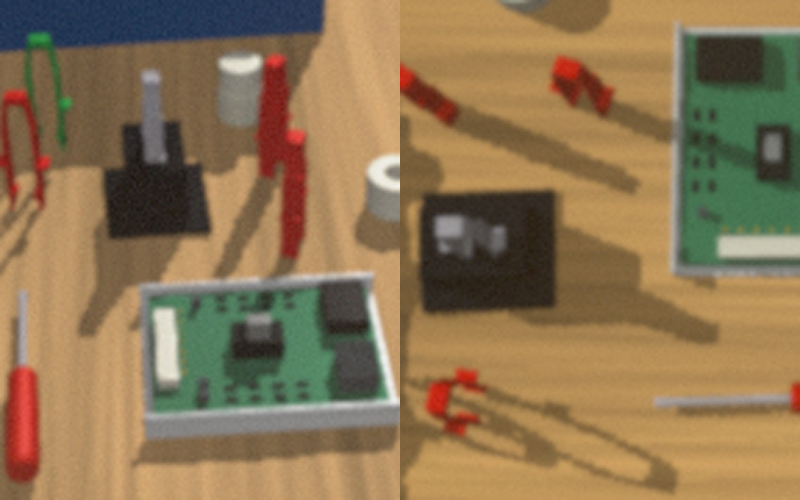

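The tongs hang upright in the holder at (152,115) in the left crop. The relay sits in the socket, top at about z 46, at (772,148) in the right crop.

```bash
python3 -c "
from rig import *
print(finish_job())"
```

```text
the job is handed in; nothing more can be done
None
```

I plugged the relay fully into the socket, hung the tongs back upright in their holder, and handed the job in at about 23 s; no verdict came back.

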